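# Unscrew the tall hairpin jar on the dressing table

### The job

Open the taller of the two glass hairpin jars: take the wooden knob of its screw lid, unscrew it anticlockwise (seen from above) until the thread lets go, lift the lid straight off and set it down flat, right way up, inside the round steel dish. Let go only when the lid is down, do not drop it in, and leave the shorter jar where it stands.

Things in the scene. Friction and masses are not known exactly. Their poses are not given: they have to be found in the camera images.
- lid_knob (a point): Wooden screw lid of the taller jar, 90 g: round cap 72 mm across, 18 mm high, with an upright round knob, 34 mm across, 44 mm high. Point: on the lid's axis, half-way up the knob, 22 mm above the cap's top, 40 mm above its lower edge; z up. Thread: 65 to 120 degrees anticlockwise from above (aim for 80) frees it, almost no torque; it does not rise by itself; then lift straight up 15 mm to clear.
- jar_mouth (a point): The taller jar: clear glass, round, 76 mm across, 100 mm high to its rim, neck 38 mm across, black hairpins inside, stuck fast to the table so that it cannot move or turn. Point: centre of the rim; with the lid on, lid_knob is 27 mm above it. The lid's thread has 2 mm of play up, 4 mm sideways, is blocked clockwise, and meets a hard stop 130 degrees or more anticlockwise from its start.
- dish_in (a point): Round open dish of plain steel, loose, 0.35 kg, 144 mm across at the rim, 16 mm high, with a flat inner floor about 120 mm across. This point is the centre of the inner floor, 4 mm above the table; z up. With the lid standing in the dish, lid_knob is 40 mm above this floor.
- short_jar_knob (a point): The shorter jar, to be left alone: the same glass, width, wooden cap and knob as the taller one, but it is 36 mm lower. Loose. This point is half-way up its knob, 91 mm above the table.
Not all that is in view belongs to the job. What is shaped like the part that bears lid_knob but orange or yellow is not meant.

How it is judged:
By the outcome, as a careful person would: the job done as asked, in the order asked, and still so for the second after the job is handed in, with the robot touching nothing.
It also fails if it takes over 45 s, if anything falls off the work surface, if the arm or the gripper's body presses on something with over 40 N, if the wrist force passes 120 N, or if a joint passes its speed limit or range.

### The arm

A 6-joint arm with a two-finger parallel gripper is mounted at the origin on the work surface. World frame = base frame: x ahead of the robot, y to its left, z up, the work surface at z = 0. Lengths are in mm, angles in rad, forces in N, time in s.
With the tool pointing down it reaches from about 400 to 825 mm from the base axis. Payload 7 kg.
Tool frame: the origin (TCP) lies on the centre line of the jaws, within the pads' length; the fingertips stand 11 mm ahead of it and the grasp point (between the pads) lies 8 mm behind it (arm.tip_extent is the distance from the TCP to the fingertips, in mm); y points along the fingers, z is the direction in which the jaws open and shut, and the axes are right-handed (so a half turn about y gives the same grasp; the last joint's range is limited). The gripper opens to 85 mm and grips with 20 to 120 N. Pads are 22 mm wide; open, the fingers measure 114 mm over their backs; the gripper's body (76 mm by 85 mm) begins 54 mm behind the grasp point. The pads swing forward as they close: fully open they stand 13 mm farther back than shut.
Start: joints at [-0.898, 0.359, 0.012, 0, -1.224, -0.288], TCP at [253.35, -625.627, 242.302] pointing down, gripper open.
Joint ranges: [-3.07, 3.07], [-1.43, 2.12], [-1.02, 1.25], [-3.03, 1.67], [-3.05, -0], [-3.03, 3.03]. Speed limits (rad/s): [2.39, 2.39, 3.01, 3.14, 3.14, 3.14].

### API

Orientations are given as a unit quaternion [w, x, y, z].
In Python, from bench import arm gives the robot as it stands. The module is installed in compiled form; this text tells all that it offers.
- The arm moves only by the tool servo_tool, never from a script. Its argument "commands" is a list of rows, each a list of 3 entries, a list of its own where there are three numbers: the finger opening in m, from 0 to 0.0854, then the shift along the tool's x, y, z in m, then the turn about the tool's y in rad. A call has 1 to 5 rows; each row shifts and turns the pose as measured when the row begins, along the tool's axes as they then stand; what a row does not reach is not made up. A row lasts 1/8 s, in which the tool goes at most 62.5 mm and 10.7 degrees, less where a joint would pass 70% of its speed; a pose out of reach is approached as far as the arm can. A call with a gripper value outside its range is refused whole. The fingers move at their own pace and stop on an object; "grip_force" is the grip in N (left out, the last holds). Time passes only in rows, so rows that do not move let the fingers close. It gives the time, the measured TCP pose, the force and the opening at its end, in the units of the state.
- arm.read_state(): the state, without advancing time (a new reading comes with each control period).
- arm.capture(name): name is "scene" or "top" or "wrist"; returns the picture (384x512x3 uint8, red, green, blue); there is no depth.
- arm.camera_model(name): a dict with "K" (3x3 intrinsics, pixels), "origin" and "attitude" of the camera in the world; the wrist camera has in their place "tool_from_camera" (4x4, takes a point from camera to tool coordinates, whose origin is the TCP and whose axes are the tool frame's). Camera axes: x right, y up, looking along -z (the intrinsics and any distortion apply to the point x, -y, -z); pixel columns grow to the right and rows downward; lengths in mm; the calibration is good to about 2 mm. A picture is of the moment at which its call begins: read the wrist's pose just before it. camera_model takes no time and is no camera call.
- arm.job_done(): hands the job in, once; it reports no verdict.
The state is a dict: "time": time; "joints": joint angles; "joint_velocities": joint speeds; "tau": joint torques, N m; "eef_pos": TCP position; "ee_rot": TCP orientation; "ft_force": force on the tool from outside, world axes, zero at the start; "moment": the same for the moment, N m; "opening": opening from 0.0 (shut) to 1.0 (fully open).
Only numpy, scipy, OpenCV 4.12 (cv2) and the standard library are available. Lean on these libraries where they do the work, as an engineer would, in place of code of your own. Each camera call takes 0.05 s, during which the arm holds its last target. There are 200 camera calls.

## Working session

There is one attempt and no reset: what is moved stays moved. The work goes in short steps, Python scripts to look and compute and a tool call to move; the robot and the scene stay as the last step left them, time stands still between calls to the robot, and variables do not carry over. Pictures are saved under pics/ and viewed, on a budget of 10 in all, crops included, one or two more only if the job needs it, and the job is handed in when it is done.

Besides the shell and the picture viewer there is one more tool, called as name(argument=value, ...), one argument or row to a line, values as JSON. servo_tool: Moves the arm, as the interface text tells. Its arguments: {"type":"object","properties":{"commands":{"type":"array","items":{"type":"array"}},"grip_force":{"type":"number"}},"required":["commands"]}

```bash
mkdir -p pics; cat > h.py <<'E'
import numpy as np, cv2
from bench import arm
from scipy.spatial.transform import Rotation as R
def cam(n):
    c=arm.camera_model(n); return c
def save(n,f):
    im=arm.capture(n); cv2.imwrite('pics/'+f,im[:,:,::-1]); return im
E
python3 - <<'E'
from h import *
np.set_printoptions(precision=4,suppress=True)
a=save('scene','s1.png'); b=save('top','t1.png')
cv2.imwrite('pics/st.png',cv2.resize(np.hstack([a,b])[:,:,::-1],(800,300)))
for n in('scene','top','wrist'): print(n,arm.camera_model(n))
print(arm.read_state())
E
```

```text
scene {'K': array([[409.3255,   0.    , 260.3567],
       [  0.    , 409.3255, 187.6045],
       [  0.    ,   0.    ,   1.    ]]), 'origin': array([1036.7698,  618.1997,  818.0553]), 'attitude': array([0.2926, 0.1435, 0.4096, 0.8521])}
top {'K': array([[354.0492,   0.    , 254.469 ],
       [  0.    , 354.0492, 194.1757],
       [  0.    ,   0.    ,   1.    ]]), 'origin': array([373.8437, -44.1811, 960.054 ]), 'attitude': array([ 0.713 ,  0.0455, -0.0524, -0.6978])}
wrist {'K': array([[293.1065,   0.    , 254.4062],
       [  0.    , 293.1065, 189.6803],
       [  0.    ,   0.    ,   1.    ]]), 'tool_from_camera': array([[  -0.0005,   -0.9626,   -0.2708,  -69.2654],
       [  -0.0003,    0.2708,   -0.9626, -131.9066],
       [   1.    ,   -0.0004,   -0.0004,    0.1721],
       [   0.    ,    0.    ,    0.    ,    1.    ]])}
{'time': 0.1, 'joints': array([-0.8979,  0.3593,  0.0112, -0.0003, -1.2241, -0.2881]), 'joint_velocities': array([-0.0004, -0.0019,  0.0017,  0.0033, -0.0021,  0.0007]), 'tau': array([ -0.0029, -58.4761,  29.4107,   6.9545,  -0.0032,   0.    ]), 'eef_pos': array([ 253.1904, -625.2797,  241.4892]), 'ee_rot': array([ 0.6946, -0.6936, -0.135 ,  0.1353]), 'ft_force': array([0.2774, 0.28  , 0.0517]), 'moment': array([-0.0187, -0.0022,  0.0315]), 'opening': 1.0002322698031447}
```

View pics/t1.png

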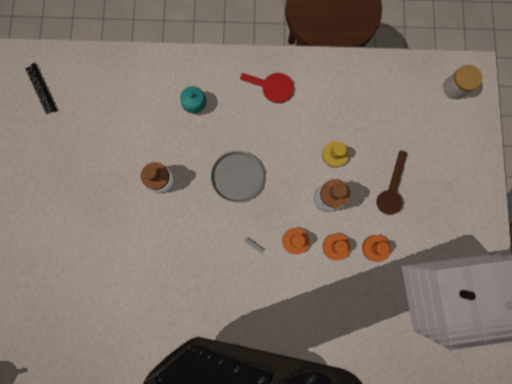

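View pics/s1.png

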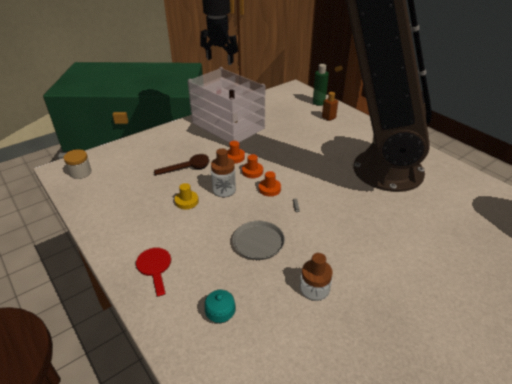

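The top view shows brown lids at about (155,177) and (335,193), the steel dish at (238,177) and orange and yellow decoys. In the scene view the brown lids are at (318,268) and (223,165). Triangulating the lids will tell me which jar is taller.

```bash
cat >> h.py <<'E'
def Rm(q): q=np.asarray(q); return R.from_quat([q[1],q[2],q[3],q[0]]).as_matrix()
def camRT(n,st=None):
    c=arm.camera_model(n)
    if n!='wrist': return c['K'],Rm(c['attitude']),np.array(c['origin'])
    T=c['tool_from_camera']; Rt=Rm(st['ee_rot'])
    return c['K'],Rt@T[:3,:3],Rt@T[:3,3]+st['eef_pos']
def ray(cm,uv):
    K,A,o=cm; d=np.linalg.inv(K)@[uv[0],uv[1],1]; return o,A@(d*[1,-1,-1])
def onz(cm,uv,z):
    o,d=ray(cm,uv); return o+d*(z-o[2])/d[2]
def proj(cm,p):
    K,A,o=cm; c=A.T@(np.asarray(p,float)-o); q=K@(c*[1,-1,-1]); return q[:2]/q[2]
def tri(c1,u1,c2,u2):
    o1,d1=ray(c1,u1);o2,d2=ray(c2,u2)
    s=np.linalg.lstsq(np.c_[d1,-d2],o2-o1,rcond=None)[0]
    a,b=o1+s[0]*d1,o2+s[1]*d2
    return (a+b)/2,np.linalg.norm(a-b)
E
python3 - <<'E'
from h import *
np.set_printoptions(precision=1,suppress=True)
T=cv2.imread('pics/t1.png');S=cv2.imread('pics/s1.png')
def blobs(im):
    h=cv2.cvtColor(im,cv2.COLOR_BGR2HSV)
    m=cv2.inRange(h,(3,90,50),(14,225,190))
    m=cv2.morphologyEx(m,cv2.MORPH_OPEN,np.ones((3,3)))
    n,l,s,c=cv2.connectedComponentsWithStats(m)
    for i in range(1,n):
        if s[i,4]>60: print(s[i],c[i])
print('T');blobs(T);print('S');blobs(S)
# dish: fit ellipse on gray in top
for n,im,box in(('t',T,(195,140,285,215)),('s',S,(220,210,300,270))):
    x0,y0,x1,y1=box
    cr=im[y0:y1,x0:x1]; 
    cv2.imwrite(f'pics/d_{n}.png',cr)
    print(n,cr[::12,::12].reshape(-1,3).mean(0),cr[cr.shape[0]//2,cr.shape[1]//2],cr[3,3])
a=cv2.resize(T[130:230,130:360],None,fx=3.4,fy=3.4,interpolation=cv2.INTER_CUBIC)
b=cv2.resize(S[140:310,180:350],None,fx=1.7,fy=1.7,interpolation=cv2.INTER_CUBIC)
c=np.zeros((600,800,3),np.uint8);c[:340,:782]=a[:340];c[340:340+260,:289]=b[:260]
c=np.zeros((600,800,3),np.uint8)
c[:300,:690]=cv2.resize(T[130:230,130:360],(690,300),interpolation=cv2.INTER_CUBIC)
c[300:,:210]=cv2.resize(S[240:310,285:355-20+1-2],(210,300)) if 0 else 0
c[300:,:400]=cv2.resize(S[235:310,280:380],(400,300),interpolation=cv2.INTER_CUBIC)
c[300:,400:]=cv2.resize(S[135:210,180:280],(400,300),interpolation=cv2.INTER_CUBIC)
cv2.imwrite('pics/c1.png',c)
E
```

```text
T
[ 286    0   96   47 3845] [333.8  20.5]
[377 151  29  63 763] [392.4 189.7]
[141 162  28  27 580] [154.4 175.4]
[321 179  29  29 657] [335. 193.]
[282 227  28  28 603] [295.7 240.6]
[323 233  28  28 617] [336.4 246.5]
[362 235  29  27 633] [376.1 247.9]
S
[ 165    0  150   88 8874] [248.7  38.6]
[355  81  14  33 230] [361.4 100.8]
[326  99  13  22 201] [331.8 108.3]
[211 148  24  27 431] [222.5 162.6]
[155 162  35  13 165] [170.9 167.7]
[415 170   9  15  90] [418.4 176.9]
[393 179  17  10 120] [401.6 183.4]
[301 253  32  34 691] [318.2 271.2]
[  6 307  21  45 252] [ 15.8 327.8]
[ 37 319  11  25 136] [ 42.5 330.2]
[ 25 330  11  24  94] [ 30.2 341.8]
[ 26 354  12  25 134] [ 31.5 366.6]
t [123.2 131.6 141.5] [106 110 115] [134 144 155]
s [109.3 125.1 138.3] [ 91 101 107] [127 147 165]
```

View pics/c1.png

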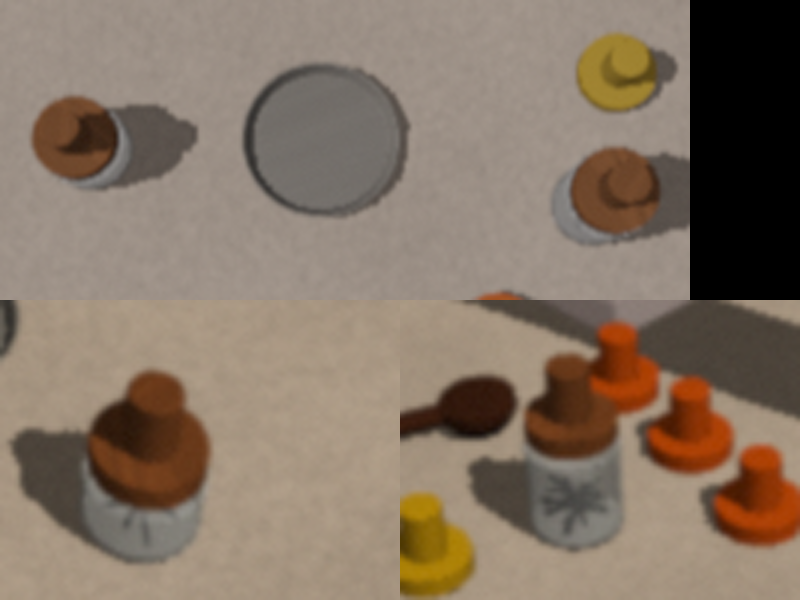

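The crops show the knob tops at top-view (340.7,191) and scene (222,150.5) for the right-hand jar, which looks taller. For the left jar they are at (150.7,173.3) and (318.7,257). The dish rim centre is at about (238.3,176.7) in the top view.

```bash
python3 - <<'E'
from h import *
np.set_printoptions(precision=1,suppress=True)
t=camRT('top');s=camRT('scene')
print('R jar top',tri(t,(340.7,191),s,(222,151)), onz(t,(340.7,191),149),onz(t,(335,194),105),onz(s,(222,151),149))
print('L jar top',tri(t,(150.7,173.3),s,(318.7,257)),onz(t,(150.7,173.3),113))
print('dish',onz(t,(238.3,176.7),16),onz(s,(257.5,240),16))
for n,u in(('yel',(336,153)),('or1',(295.7,240.6)),('or2',(336.4,246.5)),('or3',(376,248)),('spoon',(389,202)),('knobsmall',(255,245)),('bottle',(467,78))): print(n,onz(t,u,15))
for n,u in(('s spoon head',(200,161)),('or near',(234,152))): print(n,onz(s,u,10))
st=arm.read_state(); print(Rm(st['ee_rot']))
E
```

```text
R jar top (array([ 498.4, -250.7,  146.6]), np.float64(2.345220892511525)) [ 498.9 -251.   149. ] [ 497.9 -248.1  105. ] [ 499.7 -246.5  149. ]
L jar top (array([538. , 202.9, 109.6]), np.float64(0.5872210916841092)) [537.5 201.7 113. ]
dish [552.3  -7.2  16. ] [560.    2.8  16. ]
yel [ 624.8 -273.6   15. ]
or1 [ 383.9 -163.9   15. ]
or2 [ 370.7 -271.8   15. ]
or3 [ 368.9 -377.    15. ]
spoon [ 492.5 -415.5   15. ]
knobsmall [370.1 -56.3  15. ]
bottle [ 852.7 -649.5   15. ]
s spoon head [ 482.8 -420.6   10. ]
or near [ 357.9 -394.8   10. ]
[[ 0.9 -0.  -0.4]
 [ 0.4  0.   0.9]
 [-0.  -1.   0. ]]
```

```bash
cat >> h.py <<'E'
def go(p):
    st=arm.read_state(); d=Rm(st['ee_rot']).T@(np.array(p,float)-st['eef_pos']); x=Rm(st['ee_rot'])[:,0]
    print('shift mm',d.round(1),'yaw x',np.degrees(np.arctan2(x[1],x[0])).round(1),'tcp',st['eef_pos'].round(1),'F',st['ft_force'].round(1),'q',st['joints'].round(2),'open',round(float(st['opening']),3),'t',st['time'])
    print('tool y',Rm(st['ee_rot'])[:,1].round(3))
E
python3 -c "
from h import *
go((498,-249,265))"
```

```text
shift mm [368.1 -23.2 256.9] yaw x 22.0 tcp [ 253.2 -625.3  241.5] F [0.3 0.3 0.1] q [-0.9   0.36  0.01 -0.   -1.22 -0.29] open 1.0 t 0.1
tool y [-0.001  0.001 -1.   ]
```

servo_tool(
  commands=[
    [0.085,[0,-0.04,0],0],
    [0.085,[0.045,0,0.032],0],
    [0.085,[0.045,0,0.032],0],
    [0.085,[0.045,0,0.032],0],
    [0.085,[0.045,0,0.032],0],
  ],
  grip_force=40,
)

```text
time: 0.72
eef_pos: [372.7, -436.3, 279.1]
ee_rot: [0.697, -0.692, -0.132, 0.134]
ft_force: [1.5, -0.1, -0.1]
opening: 0.996
```

```bash
python3 -c "
from h import *
go((498,-249,265))"
```

```text
shift mm [185.6  14.7 127.7] yaw x 21.7 tcp [ 372.7 -436.3  279.1] F [ 1.5 -0.1 -0.1] q [-0.53  0.18 -0.15 -0.   -1.25 -0.67] open 0.996 t 0.725
tool y [-0.004  0.006 -1.   ]
```

servo_tool(
  commands=[
    [0.085,[0.047,0.004,0.032],0],
    [0.085,[0.047,0.004,0.032],0],
    [0.085,[0.047,0.004,0.032],0],
    [0.085,[0.045,0.003,0.032],0],
    [0.085,[0,0,0],0],
  ],
)

```text
time: 1.35
eef_pos: [502.3, -238.6, 263.3]
ee_rot: [0.697, -0.691, -0.133, 0.136]
ft_force: [-1.1, 0.1, 1.1]
opening: 0.997
```

```bash
python3 - <<'E'
from h import *
import pickle
go((498,-249,265))
st=arm.read_state(); im=save('wrist','w1.png'); pickle.dump(st,open('w1.pkl','wb'))
cm=camRT('wrist',st); print('expected knob top px',proj(cm,(498.5,-249.5,149)),'cap',proj(cm,(498.5,-249.5,105)))
E
```

```text
shift mm [-7.8 -1.7 -8.1] yaw x 21.9 tcp [ 502.3 -238.6  263.3] F [-1.1  0.1  1.1] q [-0.1   0.15 -0.21 -0.01 -1.21 -1.09] open 0.997 t 1.35
tool y [-0.005  0.007 -1.   ]
expected knob top px [242.83641399 181.59070833] cap [244.10097594 171.05155064]
```

View pics/w1.png

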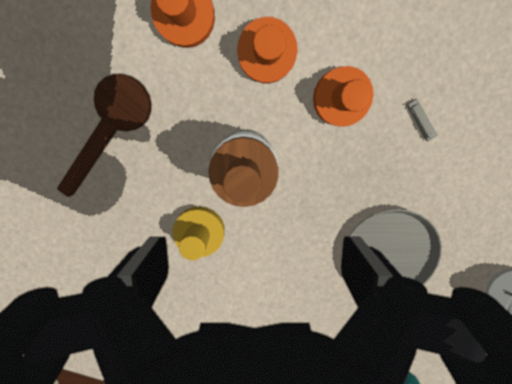

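The wrist view shows the knob top at (242,182) and the cap centre at (243.5,171), both where I expected them. The dish is at (393,246). I'll refine the cap and dish with masks.

```bash
python3 - <<'E'
from h import *
import pickle
np.set_printoptions(precision=1,suppress=True)
st=pickle.load(open('w1.pkl','rb')); cm=camRT('wrist',st)
im=cv2.imread('pics/w1.png'); h=cv2.cvtColor(im,cv2.COLOR_BGR2HSV)
m=cv2.inRange(h,(3,90,40),(14,225,190)); m[:120]=0;m[215:]=0;m[:,:195]=0;m[:,290:]=0
c=max(cv2.findContours(m,0,1)[0],key=cv2.contourArea); e=cv2.fitEllipse(cv2.convexHull(c)); print('cap',e,onz(cm,e[0],105),onz(cm,e[0],100))
print('knob',onz(cm,(242,182),149))
def dish(im,cm,box,rng):
    x0,y0,x1,y1=box; hh=cv2.cvtColor(im,cv2.COLOR_BGR2HSV)
    m=np.zeros(im.shape[:2],np.uint8); m[y0:y1,x0:x1]=cv2.inRange(hh,*rng)[y0:y1,x0:x1]
    m=cv2.morphologyEx(m,cv2.MORPH_OPEN,np.ones((3,3)))
    c=max(cv2.findContours(m,0,1)[0],key=cv2.contourArea); e=cv2.fitEllipse(cv2.convexHull(c)); print(e,onz(cm,e[0],16),onz(cm,e[0],4))
rng=((0,0,0),(180,45,255))
T=cv2.imread('pics/t1.png');S=cv2.imread('pics/s1.png')
for a in (T[176,238],T[140,200],S[240,258],S[215,225]): print(cv2.cvtColor(a[None,None],cv2.COLOR_BGR2HSV))
dish(T,camRT('top'),(200,140,275,212),((0,0,0),(180,27,255)))
dish(S,camRT('scene'),(222,212,295,266),((0,0,0),(180,47,255)))
E
```

```text
cap ((243.0695037841797, 171.6949462890625), (68.64827728271484, 69.27314758300781), 137.2998046875) [ 499.5 -250.2  105. ] [ 500.6 -250.   100. ]
knob [ 499.1 -250.   149. ]
[[[ 13  20 115]]]
[[[ 14  34 156]]]
[[[ 20  36 107]]]
[[[ 15  56 167]]]
((236.82383728027344, 175.9761962890625), (50.14017868041992, 51.46824645996094), 94.13687133789062) [554.2  -3.2  16. ] [556.5  -2.7   4. ]
((257.7434997558594, 239.6831512451172), (38.46660614013672, 50.89111328125), 89.15388488769531) [558.8   2.2  16. ] [551.6  -7.    4. ]
```

```bash
python3 -c "
from h import *
go((499.3,-250,126))"
```

```text
shift mm [ -5.5 137.4  -9.9] yaw x 21.8 tcp [ 501.5 -239.7  263.5] F [ 0.3 -0.2  0. ] q [-0.1   0.15 -0.21 -0.01 -1.21 -1.09] open 0.996 t 1.4
tool y [-0.006  0.007 -1.   ]
```

servo_tool(
  commands=[
    [0.085,[-0.0055,0.03,-0.01],0],
    [0.085,[0,0.04,0],0],
    [0.085,[0,0.035,0],0],
    [0.085,[0,0.015,0],0],
    [0.085,[0,0,0],0],
  ],
)

```text
time: 2.02
eef_pos: [497.7, -254.2, 141.4]
ee_rot: [0.697, -0.692, -0.132, 0.134]
ft_force: [-0.2, -0.0, 0.3]
opening: 0.994
```

```bash
python3 -c "
from h import *
go((499.3,-250,126))"
```

```text
shift mm [ 3.1 15.4  3.2] yaw x 21.6 tcp [ 497.7 -254.2  141.4] F [-0.2 -0.   0.3] q [-0.13  0.26 -0.37 -0.01 -0.94 -1.06] open 0.994 t 2.025
tool y [-0.004  0.006 -1.   ]
```

servo_tool(
  commands=[
    [0.085,[0.003,0.015,0.003],0],
    [0.085,[0,0,0],0],
  ],
)

```text
time: 2.28
eef_pos: [500.5, -250.7, 127.4]
ee_rot: [0.697, -0.693, -0.132, 0.133]
ft_force: [0.2, 0.3, 0.5]
opening: 0.993
```

```bash
python3 -c "
from h import *
go((499.3,-250,126))
save('wrist','w2.png')"
```

```text
shift mm [-0.9  1.4  1.1] yaw x 21.6 tcp [ 500.5 -250.7  127.4] F [0.2 0.3 0.5] q [-0.12  0.28 -0.39 -0.01 -0.91 -1.07] open 0.993 t 2.275
tool y [-0.001  0.005 -1.   ]
```

View pics/w2.png

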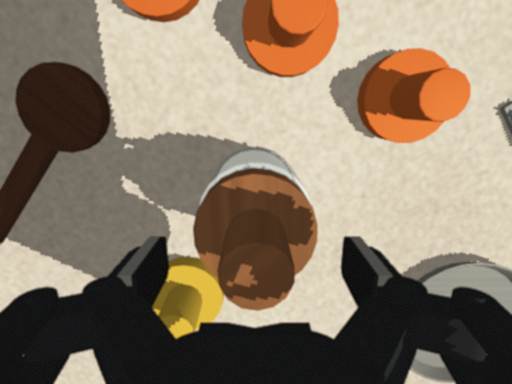

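The knob, with its top at about (257,275), sits centred between the fingers at columns 165 and 345. Closing on it.

servo_tool(
  commands=[
    [0.02,[0,0,0],0],
    [0.02,[0,0,0],0],
    [0.02,[0,0,0],0],
    [0.02,[0,0,0],0],
    [0.02,[0,0,0],0],
  ],
  grip_force=40,
)

```text
time: 2.95
eef_pos: [502.2, -251.0, 130.2]
ee_rot: [0.696, -0.693, -0.134, 0.132]
ft_force: [1.1, -0.5, -0.1]
opening: 0.379
```

```bash
python3 -c "
from h import *
go((499.3,-250,126))"
```

```text
shift mm [-2.4  4.2  2. ] yaw x 21.7 tcp [ 502.2 -251.   130.2] F [ 1.1 -0.5 -0.1] q [-0.12  0.27 -0.39 -0.01 -0.91 -1.07] open 0.379 t 2.95
tool y [ 0.003  0.004 -1.   ]
```

servo_tool(
  commands=[
    [0.02,[0,0,0],-0.1],
    [0.02,[0,0,0],-0.17],
    [0.02,[0,0,0],-0.17],
  ],
)

```text
time: 3.32
eef_pos: [501.9, -251.2, 130.1]
ee_rot: [0.648, -0.646, -0.287, 0.284]
ft_force: [0.2, -0.9, -0.4]
opening: 0.386
```

```bash
python3 -c "
from h import *
go((500.5,-250.5,129))
print(arm.read_state()['moment'])"
```

```text
shift mm [-0.4  1.1  1.5] yaw x 47.6 tcp [ 501.9 -251.2  130.1] F [ 0.2 -0.9 -0.4] q [-0.12  0.27 -0.39 -0.01 -0.91 -0.62] open 0.386 t 3.325
tool y [ 0.002  0.004 -1.   ]
[-0.14139237  0.07342298  0.01133705]
```

servo_tool(
  commands=[
    [0.02,[0,0,0],-0.18],
    [0.02,[0,0,0],-0.18],
    [0.02,[0,0,0],-0.18],
    [0.02,[0,0,0],-0.18],
    [0.02,[0,0,0],-0.18],
  ],
)

```text
time: 3.95
eef_pos: [501.7, -251.1, 130.2]
ee_rot: [-0.451, 0.45, 0.547, -0.544]
ft_force: [-0.2, 1.1, 0.1]
opening: 0.384
```

```bash
python3 -c "
from h import *
go((500.5,-250.5,129))
print(arm.read_state()['moment'])"
```

```text
shift mm [0.8 1.2 1. ] yaw x 100.9 tcp [ 501.7 -251.1  130.2] F [-0.2  1.1  0.1] q [-0.12  0.27 -0.39 -0.01 -0.91  0.31] open 0.384 t 3.95
tool y [ 0.002  0.004 -1.   ]
[ 0.28883241  0.18282585 -0.02232391]
```

servo_tool(
  commands=[
    [0.02,[0,0,0],-0.02],
    [0.02,[0,-0.003,0],0],
    [0.02,[0,-0.003,0],0],
  ],
)

```text
time: 4.32
eef_pos: [501.4, -251.1, 136.1]
ee_rot: [-0.447, 0.446, 0.55, -0.547]
ft_force: [-0.0, 0.2, -0.8]
opening: 0.381
```

```bash
python3 -c "
from h import *
go((500.5,-250.5,129))"
```

```text
shift mm [0.7 7.1 0.7] yaw x 101.7 tcp [ 501.4 -251.1  136.1] F [-0.   0.2 -0.8] q [-0.12  0.27 -0.38 -0.01 -0.92  0.33] open 0.381 t 4.325
tool y [ 0.001  0.004 -1.   ]
```

Fz is −0.8 N, about the lid's weight, so the thread has let go. Lifting.

servo_tool(
  commands=[
    [0.02,[0,-0.008,0],0],
    [0.02,[0,-0.012,0],0],
    [0.02,[0,-0.025,0],0],
    [0.02,[0,-0.025,0],0],
    [0.02,[0,0,0],0],
  ],
)

```text
time: 4.95
eef_pos: [501.8, -251.7, 211.7]
ee_rot: [-0.447, 0.448, 0.549, -0.546]
ft_force: [-0.3, -0.4, -1.8]
opening: 0.379
```

```bash
python3 - <<'E'
from h import *
import pickle
go((555,-3,206))
st=arm.read_state(); save('wrist','w3.png'); pickle.dump(st,open('w3.pkl','wb')); save('scene','s3.png')
w=cv2.imread('pics/w3.png'); s=cv2.imread('pics/s3.png')
c=np.zeros((400,800,3),np.uint8); c[:300,:400]=cv2.resize(w,(400,300)); c[:,400:]=cv2.resize(s[100:300,160:360],(400,400)); cv2.imwrite('pics/c3.png',c)
E
```

```text
shift mm [ 233.1    6.7 -101.6] yaw x 101.5 tcp [ 501.8 -251.7  211.7] F [-0.3 -0.4 -1.8] q [-0.12  0.19 -0.29 -0.   -1.09  0.32] open 0.379 t 4.95
tool y [ 0.003  0.004 -1.   ]
```

View pics/c3.png

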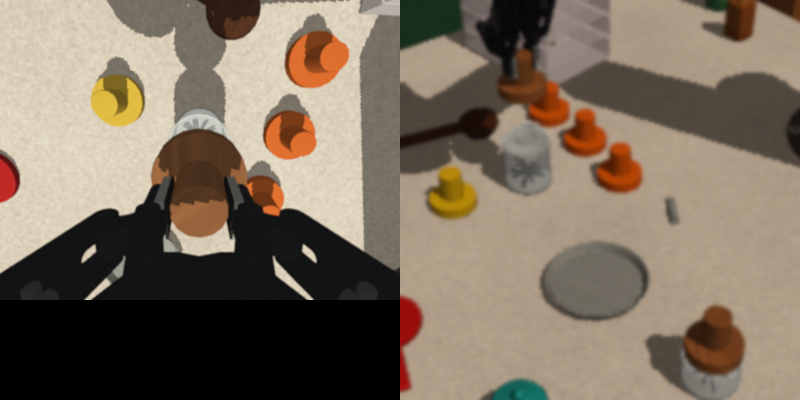

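The lid is held level and clear of the bare jar, with the thread freed. The shorter jar is untouched and the dish is unobstructed. Carrying the lid over.

servo_tool(
  commands=[
    [0.02,[0.03,0,-0.013],0],
    [0.02,[0.046,0,-0.02],0],
    [0.02,[0.046,0,-0.02],0],
    [0.02,[0.046,0,-0.02],0],
    [0.02,[0.046,0,-0.02],0],
  ],
)

```text
time: 5.68
eef_pos: [547.6, -19.7, 206.1]
ee_rot: [0.453, -0.447, -0.545, 0.546]
ft_force: [0.1, -0.8, -0.8]
opening: 0.384
```

```bash
python3 - <<'E'
from h import *
import pickle
st=pickle.load(open('w1.pkl','rb')); print('dish w1',onz(camRT('wrist',st),(389,247),16))
go((555,-3,150))
E
```

```text
dish w1 [543.66683018 -11.65863859  16.        ]
shift mm [ 14.7  56.1 -10.8] yaw x 101.0 tcp [547.6 -19.7 206.1] F [ 0.1 -0.8 -0.8] q [ 0.32  0.18 -0.31 -0.01 -1.08 -0.12] open 0.384 t 5.675
tool y [-0.008  0.005 -1.   ]
```

servo_tool(
  commands=[
    [0.02,[0.013,0.02,-0.007],0],
    [0.02,[0,0.035,0],0],
    [0.02,[0,0.035,0],0],
    [0.02,[0,0.02,0],0],
    [0.02,[0,0,0],0],
  ],
)

```text
time: 6.3
eef_pos: [549.4, -0.7, 89.6]
ee_rot: [0.453, -0.444, -0.545, 0.549]
ft_force: [0.1, 0.2, -0.4]
opening: 0.387
```

```bash
python3 - <<'E'
from h import *
import pickle
go((552,-5,70))
st=arm.read_state(); w=save('wrist','w4.png'); pickle.dump(st,open('w4.pkl','wb')); s=save('scene','s4.png'); t=save('top','t4.png')
c=np.zeros((600,800,3),np.uint8); c[:300,:400]=cv2.resize(w,(400,300)); c[:300,400:]=cv2.resize(s[165:285,180:340],(400,300)); c[300:,:400]=cv2.resize(t[115:235,160:320],(400,300)); cv2.imwrite('pics/c4.png',c[:,:,::-1])
E
```

```text
shift mm [-4.8 19.6 -2. ] yaw x 101.3 tcp [549.4  -0.7  89.6] F [ 0.1  0.2 -0.4] q [ 0.35  0.31 -0.45 -0.01 -0.83 -0.15] open 0.387 t 6.3
tool y [-0.013  0.003 -1.   ]
```

View pics/c4.png

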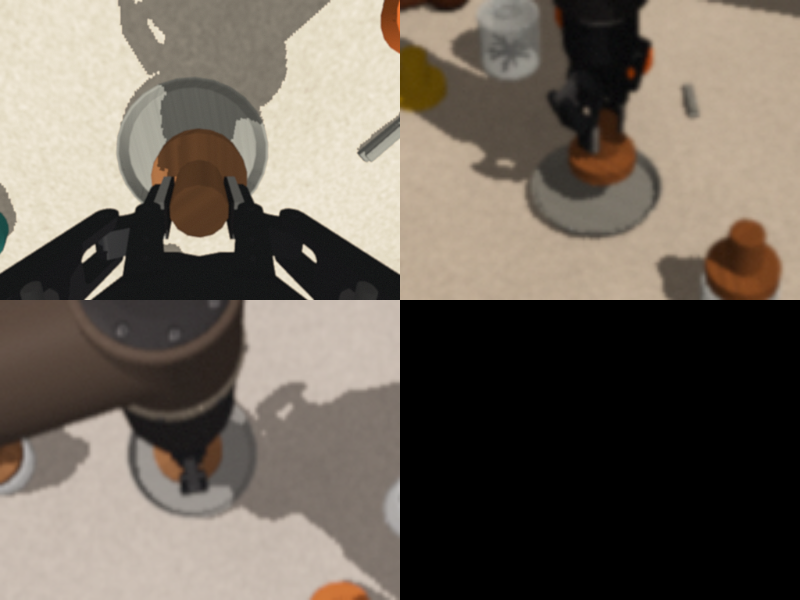

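Wrist view: the dish rim spans columns 118 to 267 with its top at row 78, at half scale, and the held lid is near the middle. The top and scene views also show the lid above the dish and level.

```bash
python3 - <<'E'
from h import *
import pickle
st=pickle.load(open('w4.pkl','rb')); cm=camRT('wrist',st); k=1.28
P=[onz(cm,(u*k,v*k),16)[:2] for u,v in((118,148),(267,150),(193,78),(133,105),(252,105))]
# circle fit
P=np.array(P);a=np.linalg.lstsq(np.c_[2*P,np.ones(len(P))],(P**2).sum(1),rcond=None)[0];print(a[:2],'r',np.sqrt(a[2]+a[:2]@a[:2]))
t=camRT('top');print('top',onz(t,(160+192/2.5,115+(450-300)/2.5),16))
s=camRT('scene');print('scene',onz(s,(180+(528+661)/2/2.5,165+(140+236)/2/2.5),16))
go((552,-4,70))
E
```

```text
[553.8706792   -3.32275546] r 69.88486258325543
top [556.92238664  -3.04628106  16.        ]
scene [216.54411518 269.85140685  16.        ]
shift mm [-3.9 22.3 -0. ] yaw x 101.3 tcp [ 5.514e+02 -3.000e-01  9.230e+01] F [ 0.4  0.3 -1. ] q [ 0.35  0.31 -0.44 -0.01 -0.83 -0.15] open 0.384 t 6.45
tool y [-0.008  0.005 -1.   ]
```

servo_tool(
  commands=[
    [0.02,[-0.003,0.015,-0.002],0],
    [0.02,[0,0.014,0],0],
    [0.02,[0,0.008,0],0],
    [0.02,[0,0,0],0],
  ],
)

```text
time: 6.95
eef_pos: [554.8, -2.8, 54.3]
ee_rot: [-0.451, 0.446, 0.547, -0.546]
ft_force: [0.5, 1.0, -1.1]
opening: 0.384
```

```bash
python3 -c "
from h import *
go((554,-3,47))"
```

```text
shift mm [-0.1  7.3  0.8] yaw x 101.3 tcp [554.8  -2.8  54.3] F [ 0.5  1.  -1.1] q [ 0.34  0.36 -0.47 -0.01 -0.74 -0.14] open 0.384 t 6.95
tool y [-0.005  0.006 -1.   ]
```

servo_tool(
  commands=[
    [0.02,[0,0.003,0],0],
    [0.02,[0,0.002,0],0],
  ],
)

```text
time: 7.2
eef_pos: [555.1, -2.7, 49.4]
ee_rot: [-0.451, 0.446, 0.547, -0.546]
ft_force: [-1.1, -0.6, -1.8]
opening: 0.384
```

servo_tool(
  commands=[
    [0.02,[0,0.0015,0],0],
  ],
)

```text
time: 7.32
eef_pos: [555.2, -2.6, 48.0]
ee_rot: [-0.451, 0.446, 0.547, -0.546]
ft_force: [0.3, 0.2, -0.6]
opening: 0.386
```

servo_tool(
  commands=[
    [0.02,[0,0.0015,0],0],
  ],
)

```text
time: 7.45
eef_pos: [555.2, -2.5, 47.0]
ee_rot: [-0.451, 0.446, 0.547, -0.546]
ft_force: [-6.7, 1.9, 17.0]
opening: 0.384
```

Contact at TCP z = 47.0, exactly the height I computed. I'll ease the preload, then open gently.

servo_tool(
  commands=[
    [0.02,[0,-0.0005,0],0],
  ],
)

```text
time: 7.58
eef_pos: [555.3, -2.4, 47.8]
ee_rot: [-0.451, 0.446, 0.548, -0.546]
ft_force: [-0.0, 0.1, -1.3]
opening: 0.386
```

servo_tool(
  commands=[
    [0.036,[0,0,0],0],
    [0.045,[0,0,0],0],
    [0.06,[0,0,0],0],
    [0.085,[0,0,0],0],
    [0.085,[0,0,0],0],
  ],
)

```text
time: 8.2
eef_pos: [555.7, -2.4, 48.0]
ee_rot: [-0.45, 0.446, 0.548, -0.546]
ft_force: [0.1, 0.6, -0.5]
opening: 0.999
```

```bash
python3 -c "
from h import *
go((554,-3,47))"
```

```text
shift mm [-0.3  1.   1.8] yaw x 101.3 tcp [555.7  -2.4  48. ] F [ 0.1  0.6 -0.5] q [ 0.34  0.37 -0.48 -0.01 -0.72 -0.14] open 0.999 t 8.2
tool y [-0.003  0.006 -1.   ]
```

servo_tool(
  commands=[
    [0.085,[0,-0.02,0],0],
    [0.085,[0,-0.04,0],0],
    [0.085,[0,-0.05,0],0],
    [0.085,[0,-0.05,0],0],
    [0.085,[-0.02,0,0],0],
  ],
)

```text
time: 8.82
eef_pos: [559.8, -22.9, 212.4]
ee_rot: [-0.45, 0.445, 0.547, -0.547]
ft_force: [-0.4, 0.2, -2.1]
opening: 0.997
```

servo_tool(
  commands=[
    [0.085,[-0.05,0,0],0],
    [0.085,[-0.05,0,0],0],
    [0.085,[-0.05,0,0],0],
    [0.085,[-0.03,0,0],0],
    [0.085,[0,0,0],0],
  ],
)

```text
time: 9.45
eef_pos: [596.8, -204.9, 212.4]
ee_rot: [-0.449, 0.446, 0.548, -0.546]
ft_force: [0.1, 0.1, -0.7]
opening: 0.995
```

```bash
python3 - <<'E'
from h import *
go((554,-3,47))
s=save('scene','s5.png'); t=save('top','t5.png')
c=np.zeros((300,800,3),np.uint8); c[:,:400]=cv2.resize(s[155:305,170:370],(400,300)); c[:,400:]=cv2.resize(t[115:235,120:280],(400,300)); cv2.imwrite('pics/c5.png',c[:,:,::-1])
E
```

```text
shift mm [205.4 166.6   1.6] yaw x 101.5 tcp [ 596.8 -204.9  212.4] F [ 0.1  0.1 -0.7] q [-0.03  0.31 -0.13 -0.01 -1.14  0.23] open 0.995 t 9.45
tool y [-0.002  0.005 -1.   ]
```

View pics/c5.png

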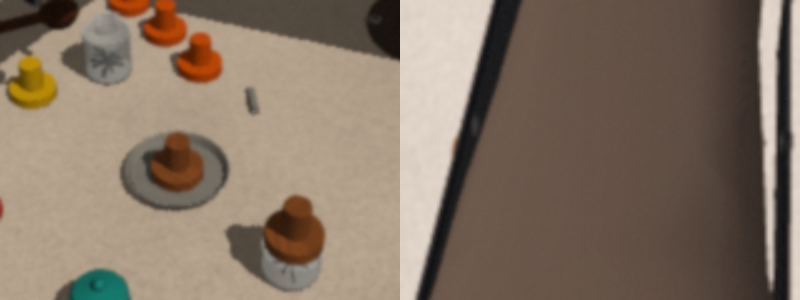

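The scene view shows the lid flat and upright in the middle of the dish at (177,165). The open jar is in place and the shorter jar still has its lid. The arm is clear (it blocks the top camera), so I'm handing in.

```bash
python3 -c "
from bench import arm
print(arm.job_done())"
```

```text
the job is handed in; nothing more can be done
None
```

The taller jar is open, and its lid stands flat and right way up near the middle of the steel dish. I handed the job in at about 9.5 s of the 45 s allowed; it reports no verdict.

- **Unscrewing:** I gripped the knob at 40 N and turned it about 80° anticlockwise. The lid then lifted straight off with about 0.8 N on the wrist, which is roughly its own weight, so the thread had let go.
- **Setting down:** The lid touched the dish floor at TCP z = 47 mm, as computed, with a brief 17 N contact. I eased that off before opening, which left the lid less than 1 mm to settle, then lifted the gripper clear.
- **Last checks:** The final scene picture shows the lid upright in the dish and the open jar in place. The shorter jar still has its lid and looks unmoved (judged by eye), and the wrist force was about zero.
- **Checks that failed or disagreed:**
  - The early estimates of the dish centre differed by up to about 15 mm. The close-up circle fit gave (554, −3) with a 70 mm radius against the true 72, and I used that.
  - One scene-camera cross-check of the dish was wrong because I left out the crop offset, so I ignored it.
  - The arm blocked the top camera in the final look, so that check rests on the scene camera alone.

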